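Load the chemistry reagent carrier

TASK

Load the reagent carrier for the chemistry analyser's next run: stand each of the four square white bottles upright on the bottom of the liner that matches its cap colour, setting it down rather than dropping it in. The round amber bottles belong to the blood counter: leave them standing where they are, even though their caps look the same.

Things in the scene. Friction and masses are not known exactly. Their poses are not given: they have to be found in the camera images.
- bottle_blue: Square white plastic reagent bottle with a blue screw cap, loose, standing upright, about 75 g. Body 32 x 32 mm with rounded edges and 56 mm high, a 25 x 25 mm shoulder to 62 mm, then a round cap 22 mm in diameter from 68 to 84 mm above the underside; grip it by cap or body. Origin: centre of the underside; z up, x and y square to the body's flat sides.
- bottle_green: Square white plastic reagent bottle with a green screw cap, loose, standing upright, about 75 g. Body 32 x 32 mm with rounded edges and 56 mm high, a 25 x 25 mm shoulder to 62 mm, then a round cap 22 mm in diameter from 68 to 84 mm above the underside; grip it by cap or body. Origin: centre of the underside; z up, x and y square to the body's flat sides.
- bottle_yellow: Square white plastic reagent bottle with a yellow screw cap, loose, standing upright, about 75 g. Body 32 x 32 mm with rounded edges and 56 mm high, a 25 x 25 mm shoulder to 62 mm, then a round cap 22 mm in diameter from 68 to 84 mm above the underside; grip it by cap or body. Origin: centre of the underside; z up, x and y square to the body's flat sides.
- bottle_red: Square white plastic reagent bottle with a red screw cap, loose, standing upright, about 75 g. Body 32 x 32 mm with rounded edges and 56 mm high, a 25 x 25 mm shoulder to 62 mm, then a round cap 22 mm in diameter from 68 to 84 mm above the underside; grip it by cap or body. Origin: centre of the underside; z up, x and y square to the body's flat sides.
- liner_blue: Blue open square liner, one of four in a row at 62 mm pitch, in any order, in a pale grey carrier (fixed; rim 20 mm high, a 44 mm high carrying loop beyond each end). Outside 54 x 54 mm, inside 48 x 48 mm, 36 mm high, floor 3 mm. Origin: centre of its underside, 5 mm above the bench (inner floor 8 mm, rim 41 mm above the bench); y along the row, x across it. Fixed.
- liner_green: Green open square liner, one of four in a row at 62 mm pitch, in any order, in a pale grey carrier (fixed; rim 20 mm high, a 44 mm high carrying loop beyond each end). Outside 54 x 54 mm, inside 48 x 48 mm, 36 mm high, floor 3 mm. Origin: centre of its underside, 5 mm above the bench (inner floor 8 mm, rim 41 mm above the bench); y along the row, x across it. Fixed.
- liner_yellow: Yellow open square liner, one of four in a row at 62 mm pitch, in any order, in a pale grey carrier (fixed; rim 20 mm high, a 44 mm high carrying loop beyond each end). Outside 54 x 54 mm, inside 48 x 48 mm, 36 mm high, floor 3 mm. Origin: centre of its underside, 5 mm above the bench (inner floor 8 mm, rim 41 mm above the bench); y along the row, x across it. Fixed.
- liner_red: Red open square liner, one of four in a row at 62 mm pitch, in any order, in a pale grey carrier (fixed; rim 20 mm high, a 44 mm high carrying loop beyond each end). Outside 54 x 54 mm, inside 48 x 48 mm, 36 mm high, floor 3 mm. Origin: centre of its underside, 5 mm above the bench (inner floor 8 mm, rim 41 mm above the bench); y along the row, x across it. Fixed.
- amber_blue: Look-alike that does not belong: round dark-brown (amber) bottle, 35 mm in diameter, with the same blue cap and the same height (84 mm) as the square one; loose, upright, about 75 g. Origin: centre of the underside.
- amber_red: Look-alike that does not belong: round dark-brown (amber) bottle, 35 mm in diameter, with the same red cap and the same height (84 mm) as the square one; loose, upright, about 75 g. Origin: centre of the underside.
Things that resemble listed ones, but are neither listed nor needed, are in the scene too. Leave any purple look-alike of the bottle_blue alone. What is shaped like the bottle_red but purple is not meant.

How it is judged (in metres and radians):
At the end, for the whole second after the job is handed in: Each square bottle stands in the liner of its cap colour: underside on the liner's floor (within 5 mm), centred within 14 mm, tilted less than 0.12 rad (7 degrees), released and at rest; both amber bottles stand upright within 25 mm of where they started (horizontal distance between bottle_blue and liner_blue below 0.014 m and z of bottle_blue in the frame of liner_blue between 0 and 0.008 m and angle between each of bottle_blue, bottle_green, bottle_yellow, bottle_red, amber_blue, amber_red's own z axis and vertical below 0.12 rad and linear speed of each of bottle_blue, bottle_green, bottle_yellow, bottle_red, amber_blue, amber_red below 0.02 m/s and angular speed of each of bottle_blue, bottle_green, bottle_yellow, bottle_red below 0.2 rad/s and horizontal distance between bottle_green and liner_green below 0.014 m and z of bottle_green in the frame of liner_green between 0 and 0.008 m and horizontal distance between bottle_yellow and liner_yellow below 0.014 m and z of bottle_yellow in the frame of liner_yellow between 0 and 0.008 m and horizontal distance between bottle_red and liner_red below 0.014 m and z of bottle_red in the frame of liner_red between 0 and 0.008 m and distance of each of amber_blue, amber_red from where it was at the start of the episode below 0.025 m); the robot touches nothing.
It fails at once if a square bottle is dropped into its liner (moves faster than 0.8 m/s within 30 mm of the liner's centre line) ((horizontal distance between bottle_blue and liner_blue below 0.03 m and linear speed of bottle_blue above 0.8 m/s) or (horizontal distance between bottle_green and liner_green below 0.03 m and linear speed of bottle_green above 0.8 m/s) or (horizontal distance between bottle_yellow and liner_yellow below 0.03 m and linear speed of bottle_yellow above 0.8 m/s) or (horizontal distance between bottle_red and liner_red below 0.03 m and linear speed of bottle_red above 0.8 m/s)).
It fails at once if the blue-capped amber bottle is carried off, pushed more than 25 mm or knocked over (distance of amber_blue from where it was at the start of the episode above 0.025 m or angle between amber_blue's own z axis and vertical above 0.5 rad).
It fails at once if the red-capped amber bottle is carried off, pushed more than 25 mm or knocked over (distance of amber_red from where it was at the start of the episode above 0.025 m or angle between amber_red's own z axis and vertical above 0.5 rad).
It also fails if it takes over 112 s, if anything falls off the work surface, if the arm or the gripper's body presses on something with over 40 N, if the wrist force passes 120 N, or if a joint passes its speed limit or range.

ROBOT

A 6-joint arm with a two-finger parallel gripper is mounted at the origin on the work surface. World frame = base frame: x ahead of the robot, y to its left, z up, the work surface at z = 0. Lengths are in mm, angles in rad, forces in N, time in s.
With the tool pointing down it reaches from about 200 to 875 mm from the base axis. Payload 3.4 kg.
Tool frame: the origin (TCP) lies at the very end of the fingers, on their centre line; the grasp point (between the pads) lies 19 mm behind it; z points along the fingers, y is the line along which they close (so a half turn about z gives the same grasp; the last joint's range is limited). The gripper opens to 94 mm and grips with 3 to 60 N. Pads are 16 mm wide; open, the fingers measure 119 mm over their backs; the gripper's body (75 mm by 177 mm) begins 78 mm behind the grasp point.
Start: joints at [1.226, 0.276, 1.505, -0, 1.361, -0.121], TCP at [127.629, 560.693, 205.493] pointing down, gripper open.
Joint ranges: [-2.89, 2.89], [-0.75, 2.08], [0.22, 2.7], [-1.18, 4.32], [0.11, 2.71], [-2.7, 2.7]. Speed limits (rad/s): [2.57, 2.57, 3.14, 3.14, 3.14, 3.14].

INTERFACE

Orientations are given as a unit quaternion [w, x, y, z].
In Python, from bench import r, cams gives the robot as it stands.
- The arm moves only by the tool jog_arm, never from a script. Its argument "plan" is a list of rows, each a list of 3 entries, a list of its own where there are three numbers: the turn, a rotation vector about the tool's x, y, z in normalised numbers (1 is 90 degrees), then the shift along the tool's x, y, z in shares of 1000 mm (1.0 is 1000 mm), then the opening, from -1 (shut) to 1 (fully open). In form: [[[wx, wy, wz], [x, y, z], gripper], ...]. A call has 1 to 12 rows; each row is the pose to reach, as a shift and turn from the pose commanded when the call began, along the tool's axes at that moment; what a row does not reach only later rows make up. A row lasts 1/8 s, in which the tool goes at most 62.5 mm and 10.7 degrees, less where a joint would pass 70% of its speed; a pose out of reach is approached as far as the arm can. No shift or turn number may pass 1 either way. A call with a gripper value outside its range is refused whole. The fingers move at their own pace and stop on an object; "squeeze" is the grip in N (left out, the last holds). Time passes only in rows, so rows that repeat a pose let the fingers close. It gives the time, the measured TCP pose, the force, the opening and the grip force at its end, in the units of the state.
- r.get_state(): the state, without advancing time (a new reading comes with each control period).
- cams.camera(name): name is "scene" or "top"; returns the picture (400x640x3 uint8, red, green, blue); there is no depth.
- cams.calibration(name): a dict with "fx", "fy", "cx", "cy" (pixels), "distortion" ([k1, k2, p1, p2, k3] as OpenCV has them; the pictures are not rectified), "extrinsics" (4x4, takes a point from world to camera coordinates). Camera axes: x right, y up, looking along -z (the intrinsics and any distortion apply to the point x, -y, -z); pixel columns grow to the right and rows downward; lengths in mm; the calibration is good to about 2 mm. A picture is of the moment at which its call begins. calibration takes no time and is no camera call.
- r.job_done(): hands the job in; it is judged then, once.
The state is a dict: "time_s": time; "joints": joint angles; "qvel": joint speeds; "joint_efforts": joint torques, N m; "position": TCP position; "ee_rot": TCP orientation; "ft_force": force on the tool from outside, world axes, zero at the start; "moment": the same for the moment, N m; "grip_width": opening from 0.0 (shut) to 1.0 (fully open); "gripper_force": force on a finger pad.
Only numpy, scipy, OpenCV 4.12 (cv2) and the standard library are available. Lean on these libraries where they do the work, as an engineer would, in place of code of your own. Each camera call takes 0.05 s, during which the arm holds its last target. There are 200 camera calls.

## Working session

There is one attempt and no reset: what is moved stays moved. The work goes in short steps, Python scripts to look and compute and a tool call to move; the robot and the scene stay as the last step left them, time stands still between calls to the robot, and variables do not carry over. Pictures are saved under pics/ and viewed, at most 14 in all, crops included, and the job is handed in when it is done.

Besides the shell and the picture viewer there is one more tool, called after "Request:" by a JSON object that holds its "fn" and its "kwargs". jog_arm: Moves the arm, as the interface text tells. Its arguments: {"type":"object","properties":{"plan":{"type":"array","items":{"type":"array"}},"squeeze":{"type":"number"}},"required":["plan"]}

```bash
mkdir -p pics; ls
python3 - <<'E'
from bench import r,cams
import cv2
s=r.get_state(); print(s)
for n in("scene","top"):
    cv2.imwrite(f"pics/{n}0.png",cams.camera(n)[:,:,::-1]); print(n,cams.calibration(n))
E
```

```text
pics
{'time_s': 0.0, 'joints': array([ 1.22599531e+00,  2.76574533e-01,  1.50612076e+00, -1.99054616e-05,
        1.36069428e+00, -1.20986598e-01]), 'qvel': array([-1.68984940e-04,  5.84740082e-04, -7.14946847e-04, -1.42434426e-03,
       -2.07594747e-03, -3.11635483e-05]), 'joint_efforts': array([-1.18619231e-03, -4.04595172e+01, -2.37226903e+01,  7.00274971e-02,
        3.41669354e-02, -1.05989636e-04]), 'position': array([127.43291483, 560.11742716, 204.62134752]), 'ee_rot': array([-1.97889834e-04,  1.11671666e-01,  9.93744752e-01, -8.76449010e-04]), 'ft_force': array([-0.39437897,  0.64950658, -0.03300112]), 'moment': array([ 0.00630767, -0.04413167, -0.0227305 ]), 'gripper_force': 0.0, 'grip_width': 0.9978620381990061}
scene {'fx': 377.126331749645, 'fy': 377.126331749645, 'cx': 323.4476132242229, 'cy': 202.29566564089706, 'distortion': array([-0.01498233,  0.        ,  0.        ,  0.        ,  0.        ]), 'extrinsics': array([[-6.99208048e-01,  7.14765226e-01,  1.47911302e-02,
         3.65793973e+02],
       [-5.72148426e-01, -5.71861091e-01,  5.87895459e-01,
         2.71544553e+02],
       [ 4.28665703e-01,  4.02598514e-01,  8.08801676e-01,
        -1.11876896e+03],
       [ 0.00000000e+00,  0.00000000e+00,  0.00000000e+00,
         1.00000000e+00]])}
top {'fx': 378.1980523276759, 'fy': 378.1980523276759, 'cx': 319.1649400551549, 'cy': 200.58168382392313, 'distortion': array([-0.04552143,  0.        ,  0.        ,  0.        ,  0.        ]), 'extrinsics': array([[ 6.13031505e-03, -9.99977510e-01,  2.71995407e-03,
         8.08093387e+00],
       [ 9.95709179e-01,  6.35525799e-03,  9.23192420e-02,
        -4.97346789e+02],
       [-9.23344518e-02,  2.14233720e-03,  9.95725745e-01,
        -9.49141897e+02],
       [ 0.00000000e+00,  0.00000000e+00,  0.00000000e+00,
         1.00000000e+00]])}
```

View pics/scene0.png

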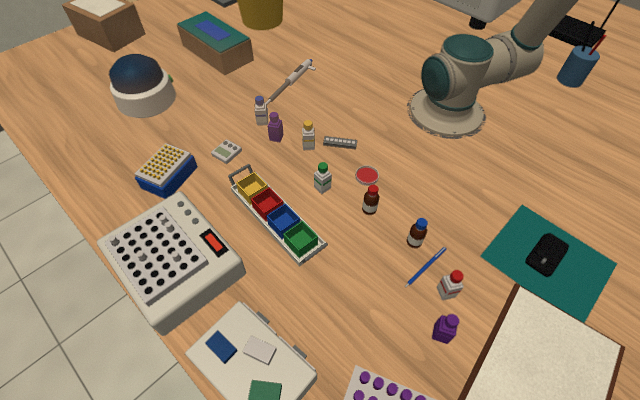

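View pics/top0.png

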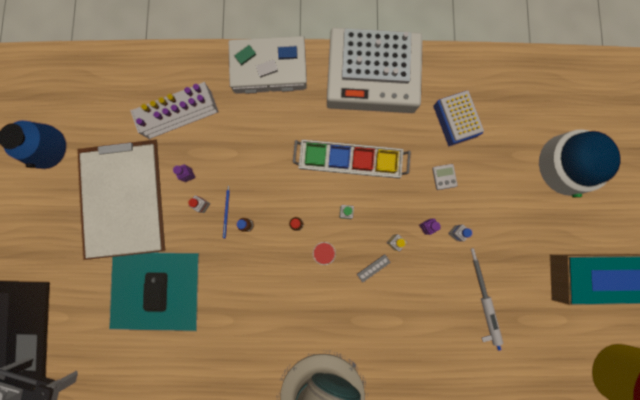

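Top view, square white bottles: red (196,204), green (347,211), yellow (399,242) and blue (462,233). Round ambers: blue-capped (244,225) and red-capped (295,224). Purple look-alikes: (183,172) and (431,227). The liners run green, blue, red, yellow at x = 315, 340, 363, 387. In the scene view, the square red bottle is at (451,284) and the square blue one at (260,110). I'll confirm these in one enlarged crop and measure from both views.

```bash
cat > h.py <<'E'
from bench import r,cams
import cv2,numpy as np
from scipy.spatial.transform import Rotation as R
C={n:cams.calibration(n) for n in("scene","top")}
def norm(n,px):
    c=C[n];K=np.array([[c["fx"],0,c["cx"]],[0,c["fy"],c["cy"]],[0,0,1.]])
    return cv2.undistortPoints(np.array([[px]],float),K,c["distortion"])[0,0]
def P(n): return np.diag([1,-1,-1.])@C[n]["extrinsics"][:3]
def ray(n,px):
    E=P(n);u=norm(n,px);d=E[:,:3].T@np.array([u[0],u[1],1]);return -E[:,:3].T@E[:,3],d
def atz(n,px,z):
    o,d=ray(n,px);return o+d*(z-o[2])/d[2]
def tri(a,b):
    X=cv2.triangulatePoints(P("top"),P("scene"),norm("top",a).reshape(2,1),norm("scene",b).reshape(2,1))[:,0];return X[:3]/X[3]
def proj(n,X):
    c=C[n];E=P(n);K=np.array([[c["fx"],0,c["cx"]],[0,c["fy"],c["cy"]],[0,0,1.]])
    return cv2.projectPoints(np.array(X,float).reshape(-1,1,3),cv2.Rodrigues(E[:,:3])[0],E[:,3],K,c["distortion"])[0][:,0]
HUE=dict(blue=(105,122),green=(50,85),yellow=(20,32),red=(0,8))
def blob(img,px,col,rad=14):
    """centroid of saturated colour near px"""
    h=cv2.cvtColor(img,cv2.COLOR_RGB2HSV);lo,hi=HUE[col]
    m=cv2.inRange(h,(lo,100,60),(hi,255,255))
    if col=="red": m|=cv2.inRange(h,(172,100,60),(180,255,255))
    w=np.zeros_like(m);cv2.circle(w,tuple(px),rad,255,-1);m&=w
    n,l,s,c=cv2.connectedComponentsWithStats(m)
    i=1+np.argmax(s[1:,4]);return c[i],s[i,4]
E
cat > m.py <<'E'
from h import *
t=cams.camera("top");s=cams.camera("scene")
B=dict(red=((194,203),(456,276)),green=((347,211),(323,168)),yellow=((400,243),(308,125)),blue=((465,233),(260,100)))
for c,(a,b) in B.items():
    try:
        pa,na=blob(t,a,c);pb,nb=blob(s,b,c,9);print(c,pa.round(1),na,pb.round(1),nb,tri(pa,pb).round(1),atz("top",pa,82).round(1))
    except Exception as e: print(c,e,s[b[1],b[0]],t[a[1],a[0]])
L=dict(green=((315,154),(300,238)),blue=((340,157),(284,219)),red=((363,159),(267,203)),yellow=((387,161),(252,185)))
for c,(a,b) in L.items():
    pa,na=blob(t,a,c,16);pb,nb=blob(s,b,c,16);print("liner",c,pa.round(1),na,pb.round(1),nb,tri(pa,pb).round(1),atz("top",pa,25).round(1))
up=lambda i,x,y,w,h,k:cv2.resize(i[y:y+h,x:x+w],None,fx=k,fy=k,interpolation=cv2.INTER_CUBIC)
rows=[np.hstack([up(t,x-16,y-16,32,32,6) for x,y in [(196,204),(347,211),(399,242),(462,233)]]),
 np.hstack([up(s,x-16,y-16,32,32,6) for x,y in [(451,284),(323,178),(308,135),(260,110)]]),
 up(t,280,130,144,52,768/144)[:200]]
w=768;o=np.vstack([np.pad(q,((0,0),(0,w-q.shape[1]),(0,0))) for q in rows])
cv2.imwrite("pics/crop1.png",o[:600,:,::-1])
E
python3 m.py
```

```text
red [192.9 202.4] 72 [456.2 276.1] 141 [485.9 317.3  79.8] [485.4 317.2  82. ]
green [347.3 210.6] 45 [322.4 166.7] 74 [468.6 -57.5  78.9] [468.  -56.6  82. ]
yellow [400.6 242.5] 79 [307.6 124.7] 69 [ 392.2 -186.1   76.3] [ 392.  -184.5   82. ]
blue [466.6 232.5] 53 [259.   96.9] 11 [ 417.8 -343.7   88.9] [ 416.8 -345.2   82. ]
liner green [315.1 153.9] 379 [299.6 237.7] 521 [618.5  21.5  29.3] [618.8  22.5  25. ]
liner blue [339.1 156.1] 388 [282.4 219.1] 579 [612.8 -40.5  30.7] [613.3 -39.9  25. ]
liner red [363.1 158.2] 473 [265.9 202. ] 575 [ 608.  -102.5   30.8] [ 608.3 -102.2   25. ]
liner yellow [386.8 160.6] 499 [250.4 185.6] 515 [ 602.6 -164.1   32. ] [ 602.5 -163.7   25. ]
```

View pics/crop1.png

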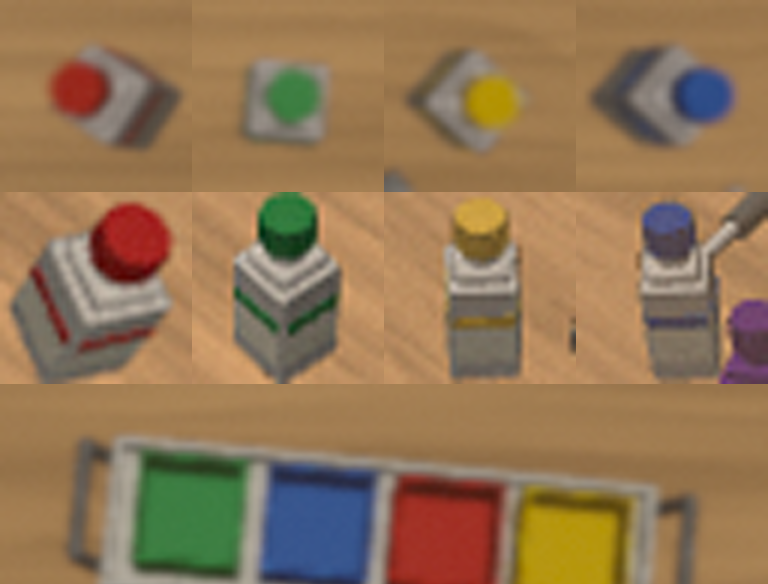

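The crop confirms four square white bodies with red, green, yellow and blue caps, and the liner order green, blue, red, yellow. Next I'll refine the poses (including yaw) with a silhouette fit in both views.

```bash
cat > fit.py <<'E'
from h import *
from scipy.optimize import minimize
K=8
def box(w,z0,z1,e=0):
    a=w/2;return [[i*a,j*a,z] for i in(-1,1) for j in(-1,1) for z in(z0,z1)]
def cyl(rad,z0,z1): return [[rad*np.cos(t),rad*np.sin(t),z] for t in np.linspace(0,6.28,24) for z in(z0,z1)]
BOT=[box(31,0,56),box(25,56,62),cyl(9,62,68),cyl(11,68,84)]
def render(n,parts,p,o,sz):
    x,y,yaw=p;Rz=R.from_euler("z",yaw).as_matrix();m=np.zeros((sz*K,sz*K),np.uint8)
    for q in parts:
        u=proj(n,np.array(q)@Rz.T+[x,y,0]);h=cv2.convexHull(((u-o+.5)*K).astype(np.int32));cv2.fillConvexPoly(m,h,1)
    return cv2.resize(m.astype(np.float32),(sz,sz),interpolation=cv2.INTER_AREA)
def fit(parts,p0,mask,sz,yaws):
    os={n:np.round(proj(n,[[p0[0],p0[1],40]])[0]).astype(int)-sz//2 for n in mask}
    M={n:cv2.GaussianBlur(mask[n][o[1]:o[1]+sz,o[0]:o[0]+sz].astype(np.float32)/255,(0,0),.7) for n,o in os.items()}
    f=lambda v:sum(((cv2.GaussianBlur(render(n,parts,(v[0],v[1],v[2]/30),os[n],sz),(0,0),.7)-M[n])**2).sum()for n in M)
    b=min((minimize(f,[*p0,y*30],method="Nelder-Mead",options=dict(initial_simplex=np.array([[*p0,y*30]]+[[p0[0]+a,p0[1]+c,y*30+d] for a,c,d in((4,0,0),(0,4,0),(0,0,5))]),maxiter=120)) for y in yaws),key=lambda q:q.fun)
    return b.x[0],b.x[1],np.degrees(b.x[2]/30),b.fun,{n:M[n].sum() for n in M}
E
cat > m2.py <<'E'
from fit import *
I={n:cams.camera(n) for n in("top","scene")}
H={n:cv2.cvtColor(i,cv2.COLOR_RGB2HSV) for n,i in I.items()}
pos=dict(red=(486,317),green=(468,-57),yellow=(392,-185),blue=(417,-345))
def cm(h,c,s=100):
    lo,hi=HUE[c];m=cv2.inRange(h,(lo,s,50),(hi,255,255))
    return m|cv2.inRange(h,(172,s,50),(180,255,255)) if c=="red" else m
for c,p in pos.items():
    mask={n:cv2.inRange(h,(0,0,40),(180,72,255))|cm(h,c,100 if c!="yellow" else 175) for n,h in H.items()}
    if c=="blue": mask={n:m|cv2.inRange(H[n],(105,60,40),(128,255,255)) for n,m in mask.items()}
    if c=="red":  mask={n:cv2.inRange(h,(0,0,40),(180,72,255))|cm(h,c,170) for n,h in H.items()}
    print(c,*[np.round(v,1) if not isinstance(v,dict) else v for v in fit(BOT,p,mask,44 if c!="blue" else 34,np.radians([-30,0,30,45]))])
for c,p in dict(green=(618,22),blue=(613,-40),red=(608,-102),yellow=(602,-164)).items():
    mask={n:cm(h,c,100 if c!="yellow" else 150) for n,h in H.items()}
    print("liner",c,*[np.round(v,1) if not isinstance(v,dict) else v for v in fit([box(54,20,41)],p,mask,44,[-.085])])
E
python3 m2.py
```

```text
red 484.8 316.9 -23.6 99.0 {'top': np.float32(171.0), 'scene': np.float32(473.0)}
green 468.6 -58.4 82.3 18.9 {'top': np.float32(160.0), 'scene': np.float32(394.0)}
yellow 392.2 -186.3 47.3 236.6 {'top': np.float32(234.43011), 'scene': np.float32(282.0193)}
blue 417.2 -349.5 49.3 37.3 {'top': np.float32(266.3548), 'scene': np.float32(353.06656)}
liner green 619.0 23.0 -5.3 60.1 {'top': np.float32(380.0), 'scene': np.float32(755.45935)}
liner blue 613.3 -41.3 -5.2 76.4 {'top': np.float32(392.0), 'scene': np.float32(620.2151)}
liner red 607.6 -102.6 -5.0 55.6 {'top': np.float32(473.0), 'scene': np.float32(589.4399)}
liner yellow 602.5 -163.9 -5.9 81.3 {'top': np.float32(447.0), 'scene': np.float32(520.22473)}
```

```bash
cat > ov.py <<'E'
from fit import *
def overlay(I,poses,k=8,sz=36):
    rows=[]
    for n in("top","scene"):
        t=[]
        for x,y,w in poses:
            o=np.round(proj(n,[[x,y,40]])[0]).astype(int)-sz//2
            im=cv2.resize(I[n][o[1]:o[1]+sz,o[0]:o[0]+sz],None,fx=k,fy=k,interpolation=cv2.INTER_CUBIC).copy()
            for q in BOT[:1]+BOT[3:]:
                u=proj(n,R.from_euler("z",w,degrees=True).apply(q)+[x,y,0]);cv2.polylines(im,[cv2.convexHull(((u-o+.5)*k).astype(np.int32))],True,(0,255,255),1)
            u=(proj(n,R.from_euler("z",w,degrees=True).apply([[16,16,56],[16,-16,56],[-16,-16,56],[-16,16,56]])+[x,y,0])-o+.5)*k
            cv2.polylines(im,[u.astype(np.int32)],True,(255,0,255),1)
            t.append(im)
        rows.append(np.hstack(t))
    return np.vstack(rows)[:,:,::-1]
E
python3 - <<'E'
from ov import *
I={n:cams.camera(n) for n in("top","scene")}
cv2.imwrite("pics/ov1.png",overlay(I,[(484.8,316.9,-23.6),(468.6,-58.4,-7.7),(392,-185,47),(417,-348,49)],k=5.5))
E
```

```text
(no output)
```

View pics/ov1.png

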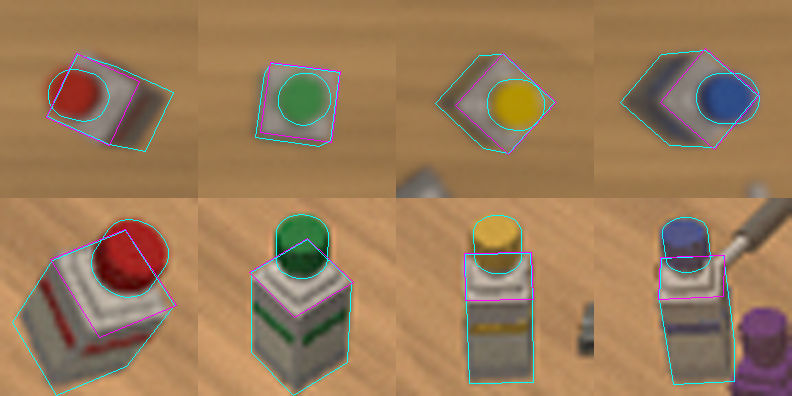

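The outlines match all four bottles in both views; triangulated cap centres stand at about 79 mm. I'll take the red bottle first.

```bash
cat > go.py <<'E'
import sys;from h import *
def go(x,y,z,psi):
    s=r.get_state();w,a,b,c=s["ee_rot"];M=R.from_quat([a,b,c,w]).as_matrix()
    cur=np.degrees(np.arctan2(M[1,1],M[0,1]));d=(cur-psi+90)%180-90
    print("t",round(s["time_s"],2),"pos",s["position"].round(1),"psi",round(cur,1),"j6",s["joints"][5].round(2),"width",round(s["grip_width"]*94,1),"F",s["ft_force"].round(1),"| turn z",round(d,1),"shift",(M.T@(np.array([x,y,z])-s["position"])).round(1))
if __name__=="__main__": go(*map(float,sys.argv[1:]))
E
python3 go.py 485 317 130 64
```

```text
t 0.4 pos [127.6 560.6 205.3] psi 77.2 j6 -0.12 width 94.2 F [ 0.   0.2 -0.2] | turn z 13.2 shift [-402.5 -158.2   75.4]
```

The manual's scale: shifts go in shares of 1000 mm and turns go in shares of 90 degrees. Converting my numbers, -402 mm is -0.402, -158 mm is -0.158, 13 degrees is 0.1444.

Request:
{"fn": "jog_arm", "kwargs": {"plan": [[[0,0,0.1444],[-0.402,-0.158,0.075],0.3],[[0,0,0.1444],[-0.402,-0.158,0.075],0.3],[[0,0,0.1444],[-0.402,-0.158,0.075],0.3],[[0,0,0.1444],[-0.402,-0.158,0.075],0.3],[[0,0,0.1444],[-0.402,-0.158,0.075],0.3],[[0,0,0.1444],[-0.402,-0.158,0.075],0.3],[[0,0,0.1444],[-0.402,-0.158,0.075],0.3],[[0,0,0.1444],[-0.402,-0.158,0.075],0.3],[[0,0,0.1444],[-0.402,-0.158,0.075],0.3],[[0,0,0.1444],[-0.402,-0.158,0.075],0.3],[[0,0,0.1444],[-0.402,-0.158,0.075],0.3],[[0,0,0.1444],[-0.402,-0.158,0.075],0.3]], "squeeze": 20}}

```text
time_s: 1.9
position: [483.9, 318.2, 130.8]
ee_rot: [0.0, 0.223, 0.975, 0.0]
ft_force: [-0.3, -0.0, -0.0]
grip_width: 0.65
gripper_force: 0.0
```

```bash
python3 go.py 485 317 38 64
```

```text
t 1.9 pos [483.9 318.2 130.8] psi 64.3 j6 -0.66 width 61.1 F [-0.3 -0.  -0. ] | turn z 0.3 shift [-1.5 -0.6 92.8]
```

Converted, 93 mm is 0.093, -1.5 mm is -0.0015.

Request:
{"fn": "jog_arm", "kwargs": {"plan": [[[0,0,0],[-0.0015,-0.0005,0.02],0.3],[[0,0,0],[-0.0015,-0.0005,0.045],0.3],[[0,0,0],[-0.0015,-0.0005,0.07],0.3],[[0,0,0],[-0.0015,-0.0005,0.085],0.3],[[0,0,0],[-0.0015,-0.0005,0.093],0.3],[[0,0,0],[-0.0015,-0.0005,0.093],0.3],[[0,0,0],[-0.0015,-0.0005,0.093],-0.5],[[0,0,0],[-0.0015,-0.0005,0.093],-0.5],[[0,0,0],[-0.0015,-0.0005,0.093],-0.5],[[0,0,0],[-0.0015,-0.0005,0.093],-0.5],[[0,0,0],[-0.0015,-0.0005,0.093],-0.5],[[0,0,0],[-0.0015,-0.0005,0.093],-0.5]]}}

```text
time_s: 3.4
position: [486.0, 316.5, 37.9]
ee_rot: [0.0, 0.223, 0.975, 0.0]
ft_force: [0.1, 0.1, 3.5]
grip_width: 0.351
gripper_force: 19.0
```

```bash
python3 go.py 607.6 -102.6 150 -5
```

```text
t 3.4 pos [486.  316.5  37.9] psi 64.2 j6 -0.66 width 33.0 F [0.1 0.1 3.5] | turn z 69.2 shift [-292.1 -324.2 -112.2]
```

Converted, -324 mm is -0.324, -292 mm is -0.292, 69 degrees is 0.7667.

Request:
{"fn": "jog_arm", "kwargs": {"plan": [[[0,0,0],[0,0,-0.02],-0.5],[[0,0,0],[0,0,-0.05],-0.5],[[0,0,0],[0,0,-0.08],-0.5],[[0,0,0],[0,0,-0.112],-0.5],[[0,0,0.1],[-0.035,-0.039,-0.112],-0.5],[[0,0,0.2],[-0.071,-0.078,-0.112],-0.5],[[0,0,0.3],[-0.106,-0.118,-0.112],-0.5],[[0,0,0.4],[-0.142,-0.157,-0.112],-0.5],[[0,0,0.5],[-0.18,-0.2,-0.112],-0.5],[[0,0,0.6],[-0.22,-0.244,-0.112],-0.5],[[0,0,0.7],[-0.256,-0.284,-0.112],-0.5],[[0,0,0.7667],[-0.292,-0.324,-0.112],-0.5]]}}

```text
time_s: 4.9
position: [607.2, -104.2, 148.8]
ee_rot: [-0.001, 0.738, 0.675, -0.0]
ft_force: [0.7, 1.0, -0.3]
grip_width: 0.351
gripper_force: 19.0
```

```bash
python3 go.py 607.6 -102.6 46 -5
```

```text
t 4.9 pos [ 607.2 -104.2  148.8] psi -5.1 j6 -0.19 width 33.0 F [ 0.7  1.  -0.3] | turn z -0.1 shift [  1.6   0.4 102.8]
```

```bash
python3 - <<'E'
from h import *
i=cams.camera("scene")[60:300,150:410];cv2.imwrite("pics/a1.png",cv2.resize(i,None,fx=2.5,fy=2.5)[:,:,::-1])
E
python3 go.py 607.6 -102.6 46 -5
```

```text
t 4.95 pos [ 609.8 -112.   148.6] psi -5.4 j6 -0.19 width 32.8 F [ 3.  -4.1 -0.3] | turn z -0.4 shift [  9.8  -3.4 102.5]
```

View pics/a1.png

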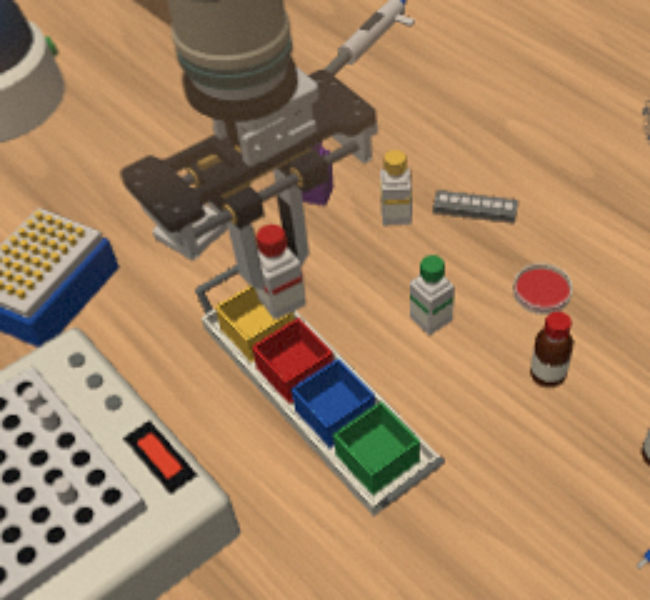

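The red bottle hangs upright in the fingers above the carrier (its body is at about (280,270) in the crop). The arm is still settling, so I'll lower only part way.

Request:
{"fn": "jog_arm", "kwargs": {"plan": [[[0,0,0],[0,0,0],-0.5],[[0,0,0],[0,0,0],-0.5],[[0,0,0],[0,0,0],-0.5],[[0,0,0],[0,0,0],-0.5],[[0,0,0],[0,0,0.01],-0.5],[[0,0,0],[0,0,0.022],-0.5],[[0,0,0],[0,0,0.034],-0.5],[[0,0,0],[0,0,0.045],-0.5],[[0,0,0],[0,0,0.05],-0.5],[[0,0,0],[0,0,0.05],-0.5],[[0,0,0],[0,0,0.05],-0.5],[[0,0,0],[0,0,0.05],-0.5]]}}

```text
time_s: 6.45
position: [607.8, -102.6, 100.0]
ee_rot: [0.0, 0.736, 0.677, 0.0]
ft_force: [0.0, 0.4, -0.1]
grip_width: 0.35
gripper_force: 19.0
```

```bash
python3 go.py 607.6 -102.6 46 -5
```

```text
t 6.45 pos [ 607.8 -102.6  100. ] psi -4.8 j6 -0.2 width 32.9 F [ 0.   0.4 -0.1] | turn z 0.2 shift [ 0.  -0.2 54. ]
```

Converted, 54 mm is 0.054, 51 mm is 0.051.

Request:
{"fn": "jog_arm", "kwargs": {"plan": [[[0,0,0],[0,0,0.012],-0.5],[[0,0,0],[0,0,0.025],-0.5],[[0,0,0],[0,0,0.037],-0.5],[[0,0,0],[0,0,0.046],-0.5],[[0,0,0],[0,0,0.051],-0.5],[[0,0,0],[0,0,0.054],-0.5],[[0,0,0],[0,0,0.054],-0.5],[[0,0,0],[0,0,0.054],-0.5],[[0,0,0],[0,0,0.054],0.02],[[0,0,0],[0,0,0.054],0.02],[[0,0,0],[0,0,0.054],0.02],[[0,0,0],[0,0,0.054],0.02]]}}

```text
time_s: 7.95
position: [607.4, -102.5, 45.4]
ee_rot: [0.0, 0.736, 0.677, 0.0]
ft_force: [0.6, 1.0, 0.2]
grip_width: 0.514
gripper_force: 0.0
```

```bash
python3 go.py 468 -57.5 130 -6
```

```text
t 7.95 pos [ 607.4 -102.5   45.4] psi -4.8 j6 -0.2 width 48.3 F [0.6 1.  0.2] | turn z 1.2 shift [  33.2 -142.7  -84.6]
```

Converted, -143 mm is -0.143, -120 mm is -0.12, 1 degrees is 0.0111.

Request:
{"fn": "jog_arm", "kwargs": {"plan": [[[0,0,0],[0,0,-0.02],0.02],[[0,0,0],[0,0,-0.05],0.02],[[0,0,0],[0,0,-0.085],0.3],[[0,0,0.0111],[0.01,-0.04,-0.085],0.3],[[0,0,0.0111],[0.02,-0.085,-0.085],0.3],[[0,0,0.0111],[0.028,-0.12,-0.085],0.3],[[0,0,0.0111],[0.033,-0.143,-0.085],0.3],[[0,0,0.0111],[0.033,-0.143,-0.085],0.3],[[0,0,0.0111],[0.033,-0.143,-0.085],0.3],[[0,0,0.0111],[0.033,-0.143,-0.085],0.3],[[0,0,0.0111],[0.033,-0.143,-0.085],0.3],[[0,0,0.0111],[0.033,-0.143,-0.085],0.3]]}}

```text
time_s: 9.45
position: [468.0, -57.7, 130.2]
ee_rot: [-0.0, 0.742, 0.67, -0.0]
ft_force: [-0.2, -0.2, -0.8]
grip_width: 0.65
gripper_force: 0.0
```

```bash
python3 go.py 468 -57.5 38 -6
cat >> ov.py <<'E'
if __name__=="__main__":
    import sys
    I={n:cams.camera(n) for n in("top","scene")}
    x,y,z=[float(v) for v in sys.argv[2:5]]
    o=[]
    for n in("top","scene"):
        u=np.round(proj(n,[[x,y,z]])[0]).astype(int);s=I[n][max(u[1]-33,0):u[1]+33,max(u[0]-33,0):u[0]+33];o.append(cv2.resize(s,(396,396),interpolation=cv2.INTER_CUBIC))
    cv2.imwrite(sys.argv[1],np.hstack(o)[:,:,::-1])
E
python3 ov.py pics/a2.png 607.6 -102.6 40
```

```text
t 9.45 pos [468.  -57.7 130.2] psi -5.8 j6 -0.17 width 61.1 F [-0.2 -0.2 -0.8] | turn z 0.2 shift [ 0.2  0.  92.2]
```

View pics/a2.png

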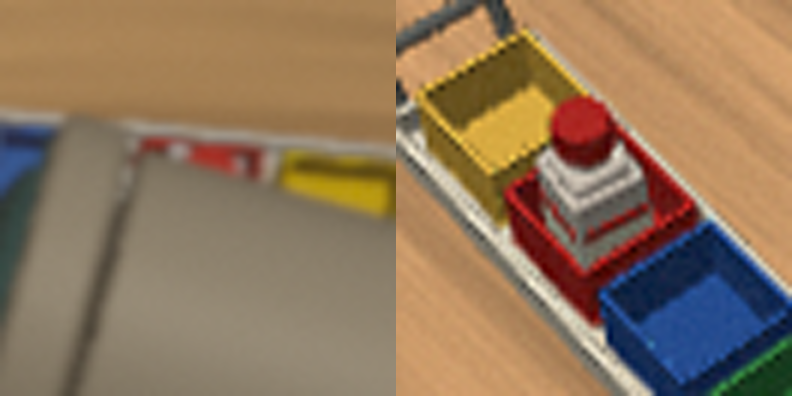

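The red bottle stands upright in the red liner, centred, with the cap at about (583,130) in the crop. Next is green.

Converted, 92 mm is 0.092, 85 mm is 0.085.

Request:
{"fn": "jog_arm", "kwargs": {"plan": [[[0,0,0],[0,0,0.02],0.3],[[0,0,0],[0,0,0.045],0.3],[[0,0,0],[0,0,0.07],0.3],[[0,0,0],[0,0,0.085],0.3],[[0,0,0],[0,0,0.092],0.3],[[0,0,0],[0,0,0.092],0.3],[[0,0,0],[0,0,0.092],-0.5],[[0,0,0],[0,0,0.092],-0.5],[[0,0,0],[0,0,0.092],-0.5],[[0,0,0],[0,0,0.092],-0.5],[[0,0,0],[0,0,0.092],-0.5],[[0,0,0],[0,0,0.092],-0.5]]}}

```text
time_s: 11.05
position: [467.8, -57.7, 38.8]
ee_rot: [0.0, 0.742, 0.67, 0.0]
ft_force: [-0.5, -0.0, 4.4]
grip_width: 0.341
gripper_force: 19.9
```

```bash
python3 go.py 619 22.3 100 -5
```

```text
t 11.05 pos [467.8 -57.7  38.8] psi -5.8 j6 -0.17 width 32.1 F [-0.5 -0.   4.4] | turn z -0.8 shift [ 94.9 142.3 -61.2]
```

Converted, 142 mm is 0.142, 100 mm is 0.1.

Request:
{"fn": "jog_arm", "kwargs": {"plan": [[[0,0,0],[0,0,-0.02],-0.5],[[0,0,0],[0,0,-0.045],-0.5],[[0,0,0],[0,0,-0.061],-0.5],[[0,0,0],[0.015,0.022,-0.061],-0.5],[[0,0,0],[0.04,0.06,-0.061],-0.5],[[0,0,0],[0.065,0.1,-0.061],-0.5],[[0,0,0],[0.085,0.128,-0.061],-0.5],[[0,0,0],[0.095,0.142,-0.061],-0.5],[[0,0,0],[0.095,0.142,-0.061],-0.5],[[0,0,0],[0.095,0.142,-0.061],-0.5],[[0,0,0],[0.095,0.142,-0.061],-0.5],[[0,0,0],[0.095,0.142,-0.061],-0.5]]}}

```text
time_s: 12.55
position: [618.0, 22.0, 99.8]
ee_rot: [0.0, 0.742, 0.67, 0.0]
ft_force: [0.5, -0.4, -0.9]
grip_width: 0.34
gripper_force: 19.9
```

```bash
python3 go.py 619 22.3 46 -5
```

```text
t 12.55 pos [618.   22.   99.8] psi -5.9 j6 0.03 width 31.9 F [ 0.5 -0.4 -0.9] | turn z -0.9 shift [ 0.4  1.  53.8]
```

Converted, 53 mm is 0.053, 51 mm is 0.051.

Request:
{"fn": "jog_arm", "kwargs": {"plan": [[[0,0,0],[0,0,0.012],-0.5],[[0,0,0],[0,0,0.025],-0.5],[[0,0,0],[0,0,0.037],-0.5],[[0,0,0],[0,0,0.046],-0.5],[[0,0,0],[0,0,0.051],-0.5],[[0,0,0],[0,0,0.053],-0.5],[[0,0,0],[0,0,0.053],-0.5],[[0,0,0],[0,0,0.053],-0.5],[[0,0,0],[0,0,0.053],0.02],[[0,0,0],[0,0,0.053],0.02],[[0,0,0],[0,0,0.053],0.02],[[0,0,0],[0,0,0.053],0.02]]}}

```text
time_s: 14.05
position: [618.6, 22.5, 46.5]
ee_rot: [0.0, 0.742, 0.67, 0.0]
ft_force: [-0.4, 1.1, 0.7]
grip_width: 0.506
gripper_force: 0.0
```

```bash
python3 go.py 392 -185.5 130 -43
```

```text
t 14.05 pos [618.6  22.5  46.5] psi -5.8 j6 0.03 width 47.5 F [-0.4  1.1  0.7] | turn z 37.2 shift [-229.9 -204.3  -83.6]
```

Converted, -230 mm is -0.23, -204 mm is -0.204, 37 degrees is 0.4111.

Request:
{"fn": "jog_arm", "kwargs": {"plan": [[[0,0,0],[0,0,-0.02],0.02],[[0,0,0],[0,0,-0.05],0.02],[[0,0,0],[0,0,-0.084],0.3],[[0,0,0.0889],[-0.04,-0.035,-0.084],0.3],[[0,0,0.1778],[-0.08,-0.071,-0.084],0.3],[[0,0,0.2667],[-0.12,-0.106,-0.084],0.3],[[0,0,0.3444],[-0.16,-0.142,-0.084],0.3],[[0,0,0.4111],[-0.2,-0.178,-0.084],0.3],[[0,0,0.4111],[-0.23,-0.204,-0.084],0.3],[[0,0,0.4111],[-0.23,-0.204,-0.084],0.3],[[0,0,0.4111],[-0.23,-0.204,-0.084],0.3],[[0,0,0.4111],[-0.23,-0.204,-0.084],0.3]]}}

```text
time_s: 15.55
position: [393.2, -185.0, 130.5]
ee_rot: [-0.0, 0.916, 0.401, 0.0]
ft_force: [-0.8, -0.5, 0.5]
grip_width: 0.648
gripper_force: 0.0
```

```bash
python3 go.py 392 -185.5 38 -43
```

```text
t 15.55 pos [ 393.2 -185.   130.5] psi -42.7 j6 0.15 width 60.9 F [-0.8 -0.5  0.5] | turn z 0.3 shift [-1.2 -0.6 92.4]
```

Converted, 92 mm is 0.092, 85 mm is 0.085.

Request:
{"fn": "jog_arm", "kwargs": {"plan": [[[0,0,0],[-0.0005,0,0.02],0.3],[[0,0,0],[-0.0005,0,0.045],0.3],[[0,0,0],[-0.0005,0,0.07],0.3],[[0,0,0],[-0.0005,0,0.085],0.3],[[0,0,0],[-0.0005,0,0.092],0.3],[[0,0,0],[-0.0005,0,0.092],0.3],[[0,0,0],[-0.0005,0,0.092],-0.5],[[0,0,0],[-0.0005,0,0.092],-0.5],[[0,0,0],[-0.0005,0,0.092],-0.5],[[0,0,0],[-0.0005,0,0.092],-0.5],[[0,0,0],[-0.0005,0,0.092],-0.5],[[0,0,0],[-0.0005,0,0.092],-0.5]]}}

```text
time_s: 17.05
position: [392.0, -186.0, 38.7]
ee_rot: [0.0, 0.916, 0.4, 0.0]
ft_force: [-1.0, 0.1, 4.4]
grip_width: 0.337
gripper_force: 19.9
```

```bash
python3 go.py 602.5 -164 140 -5
```

```text
t 17.05 pos [ 392.  -186.    38.7] psi -42.8 j6 0.14 width 31.7 F [-1.   0.1  4.4] | turn z -37.8 shift [ 159.3  139.4 -101.3]
```

Converted, 159 mm is 0.159, 143 mm is 0.143, -38 degrees is -0.4222.

Request:
{"fn": "jog_arm", "kwargs": {"plan": [[[0,0,0],[0,0,-0.02],-0.5],[[0,0,0],[0,0,-0.045],-0.5],[[0,0,0],[0,0,-0.061],-0.5],[[0,0,-0.0778],[0.028,0.024,-0.061],-0.5],[[0,0,-0.1556],[0.06,0.053,-0.061],-0.5],[[0,0,-0.2333],[0.093,0.081,-0.061],-0.5],[[0,0,-0.3111],[0.12,0.105,-0.061],-0.5],[[0,0,-0.3889],[0.143,0.125,-0.061],-0.5],[[0,0,-0.4222],[0.159,0.139,-0.061],-0.5],[[0,0,-0.4222],[0.159,0.139,-0.061],-0.5],[[0,0,-0.4222],[0.159,0.139,-0.061],-0.5],[[0,0,-0.4222],[0.159,0.139,-0.061],-0.5]]}}

```text
time_s: 18.55
position: [600.8, -163.9, 99.4]
ee_rot: [-0.0, 0.737, 0.676, -0.0]
ft_force: [0.5, -0.2, -0.9]
grip_width: 0.339
gripper_force: 19.9
```

```bash
python3 go.py 602.5 -164 46.5 -5
```

```text
t 18.55 pos [ 600.8 -163.9   99.4] psi -4.9 j6 -0.29 width 31.9 F [ 0.5 -0.2 -0.9] | turn z 0.1 shift [ 0.   1.8 52.9]
```

Converted, 53 mm is 0.053, 51 mm is 0.051.

Request:
{"fn": "jog_arm", "kwargs": {"plan": [[[0,0,0],[0,0.001,0.012],-0.5],[[0,0,0],[0,0.001,0.025],-0.5],[[0,0,0],[0,0.001,0.037],-0.5],[[0,0,0],[0,0.001,0.046],-0.5],[[0,0,0],[0,0.001,0.051],-0.5],[[0,0,0],[0,0.001,0.053],-0.5],[[0,0,0],[0,0.001,0.053],-0.5],[[0,0,0],[0,0.001,0.053],-0.5],[[0,0,0],[0,0.001,0.053],0.02],[[0,0,0],[0,0.001,0.053],0.02],[[0,0,0],[0,0.001,0.053],0.02],[[0,0,0],[0,0.001,0.053],0.02]]}}

```text
time_s: 20.05
position: [603.0, -164.0, 46.4]
ee_rot: [-0.0, 0.736, 0.677, 0.0]
ft_force: [-0.5, -0.7, 0.6]
grip_width: 0.51
gripper_force: 0.0
```

```bash
python3 go.py 417 -347.5 130 -41
```

```text
t 20.05 pos [ 603.  -164.    46.4] psi -4.8 j6 -0.29 width 48.0 F [-0.5 -0.7  0.6] | turn z 36.2 shift [-198.5 -169.9  -83.6]
```

Converted, -199 mm is -0.199, -185 mm is -0.185, 36 degrees is 0.4.

Request:
{"fn": "jog_arm", "kwargs": {"plan": [[[0,0,0],[0,0,-0.02],0.02],[[0,0,0],[0,0,-0.05],0.02],[[0,0,0],[0,0,-0.084],0.3],[[0,0,0.0889],[-0.035,-0.03,-0.084],0.3],[[0,0,0.1778],[-0.075,-0.064,-0.084],0.3],[[0,0,0.2667],[-0.115,-0.098,-0.084],0.3],[[0,0,0.3444],[-0.155,-0.132,-0.084],0.3],[[0,0,0.4],[-0.185,-0.158,-0.084],0.3],[[0,0,0.4],[-0.199,-0.17,-0.084],0.3],[[0,0,0.4],[-0.199,-0.17,-0.084],0.3],[[0,0,0.4],[-0.199,-0.17,-0.084],0.3],[[0,0,0.4],[-0.199,-0.17,-0.084],0.3]]}}

```text
time_s: 21.55
position: [417.8, -347.0, 130.4]
ee_rot: [-0.0, 0.909, 0.417, 0.0]
ft_force: [0.3, 0.3, -0.7]
grip_width: 0.649
gripper_force: 0.0
```

```bash
python3 go.py 417 -347.5 38.5 -41
```

```text
t 21.55 pos [ 417.8 -347.   130.4] psi -40.7 j6 -0.11 width 61.0 F [ 0.3  0.3 -0.7] | turn z 0.3 shift [-1.  -0.3 91.9]
```

Converted, 92 mm is 0.092, 85 mm is 0.085.

Request:
{"fn": "jog_arm", "kwargs": {"plan": [[[0,0,0],[-0.0005,0,0.02],0.3],[[0,0,0],[-0.0005,0,0.045],0.3],[[0,0,0],[-0.0005,0,0.07],0.3],[[0,0,0],[-0.0005,0,0.085],0.3],[[0,0,0],[-0.0005,0,0.092],0.3],[[0,0,0],[-0.0005,0,0.092],0.3],[[0,0,0],[-0.0005,0,0.092],-0.5],[[0,0,0],[-0.0005,0,0.092],-0.5],[[0,0,0],[-0.0005,0,0.092],-0.5],[[0,0,0],[-0.0005,0,0.092],-0.5],[[0,0,0],[-0.0005,0,0.092],-0.5],[[0,0,0],[-0.0005,0,0.092],-0.5]]}}

```text
time_s: 23.05
position: [416.6, -348.4, 38.8]
ee_rot: [0.0, 0.909, 0.416, 0.0]
ft_force: [-2.0, 0.4, 3.5]
grip_width: 0.338
gripper_force: 19.9
```

```bash
python3 go.py 613.3 -40.6 160 -5
```

```text
t 23.05 pos [ 416.6 -348.4   38.8] psi -40.8 j6 -0.11 width 31.8 F [-2.   0.4  3.5] | turn z -35.8 shift [ 361.5  -52.3 -121.3]
```

Converted, 361 mm is 0.361, -121 mm is -0.121, -36 degrees is -0.4.

Request:
{"fn": "jog_arm", "kwargs": {"plan": [[[0,0,0],[0,0,-0.025],-0.5],[[0,0,0],[0,0,-0.06],-0.5],[[0,0,0],[0,0,-0.095],-0.5],[[0,0,0],[0,0,-0.121],-0.5],[[0,0,-0.0778],[0.04,-0.006,-0.121],-0.5],[[0,0,-0.1556],[0.09,-0.013,-0.121],-0.5],[[0,0,-0.2333],[0.14,-0.02,-0.121],-0.5],[[0,0,-0.3111],[0.19,-0.027,-0.121],-0.5],[[0,0,-0.3778],[0.24,-0.035,-0.121],-0.5],[[0,0,-0.4],[0.29,-0.042,-0.121],-0.5],[[0,0,-0.4],[0.335,-0.048,-0.121],-0.5],[[0,0,-0.4],[0.361,-0.052,-0.121],-0.5]]}}

```text
time_s: 24.55
position: [614.0, -38.9, 158.7]
ee_rot: [-0.0, 0.736, 0.677, 0.0]
ft_force: [0.6, -0.0, -0.4]
grip_width: 0.341
gripper_force: 19.9
```

Request:
{"fn": "jog_arm", "kwargs": {"plan": [[[0,0,0],[0,0,0],-0.5],[[0,0,0],[0,0,0],-0.5],[[0,0,0],[0,0,0],-0.5],[[0,0,0],[0,0,0],-0.5]]}}

```text
time_s: 25.05
position: [612.8, -42.1, 159.6]
ee_rot: [0.0, 0.737, 0.676, -0.0]
ft_force: [0.8, 0.3, -0.3]
grip_width: 0.336
gripper_force: 19.9
```

```bash
python3 go.py 613.3 -40.6 46.5 -5
```

```text
t 25.05 pos [612.8 -42.1 159.6] psi -4.9 j6 -0.1 width 31.6 F [ 0.8  0.3 -0.3] | turn z 0.1 shift [  1.5   0.4 113.1]
```

Converted, 60 mm is 0.06, 55 mm is 0.055.

Request:
{"fn": "jog_arm", "kwargs": {"plan": [[[0,0,0],[0.001,0,0.015],-0.5],[[0,0,0],[0.001,0,0.03],-0.5],[[0,0,0],[0.001,0,0.045],-0.5],[[0,0,0],[0.001,0,0.055],-0.5],[[0,0,0],[0.001,0,0.06],-0.5],[[0,0,0],[0.001,0,0.06],-0.5],[[0,0,0],[0.001,0,0.06],-0.5]]}}

```text
time_s: 25.92
position: [613.7, -40.2, 100.0]
ee_rot: [0.0, 0.736, 0.677, 0.0]
ft_force: [-0.3, 0.7, -0.5]
grip_width: 0.341
gripper_force: 19.9
```

```bash
python3 go.py 613.3 -40.6 46.5 -5
```

```text
t 25.93 pos [613.7 -40.2 100. ] psi -4.8 j6 -0.09 width 32.0 F [-0.3  0.7 -0.5] | turn z 0.2 shift [-0.4 -0.4 53.5]
```

Converted, 53 mm is 0.053, 51 mm is 0.051.

Request:
{"fn": "jog_arm", "kwargs": {"plan": [[[0,0,0],[0,0,0.012],-0.5],[[0,0,0],[0,0,0.025],-0.5],[[0,0,0],[0,0,0.037],-0.5],[[0,0,0],[0,0,0.046],-0.5],[[0,0,0],[0,0,0.051],-0.5],[[0,0,0],[0,0,0.053],-0.5],[[0,0,0],[0,0,0.053],-0.5],[[0,0,0],[0,0,0.053],-0.5],[[0,0,0],[0,0,0.053],0.02],[[0,0,0],[0,0,0.053],0.02],[[0,0,0],[0,0,0.053],0.02],[[0,0,0],[0,0,0.053],0.02]]}}

```text
time_s: 27.42
position: [613.3, -40.1, 46.4]
ee_rot: [-0.0, 0.736, 0.677, 0.0]
ft_force: [1.1, 0.2, 0.2]
grip_width: 0.511
gripper_force: 0.0
```

Converted, -250 mm is -0.25, -200 mm is -0.2.

Request:
{"fn": "jog_arm", "kwargs": {"plan": [[[0,0,0],[0,0,-0.02],0.02],[[0,0,0],[0,0,-0.05],0.02],[[0,0,0],[0,0,-0.09],0.02],[[0,0,0],[0,0,-0.13],0.02],[[0,0,0],[0,-0.05,-0.15],0.02],[[0,0,0],[0,-0.1,-0.15],0.02],[[0,0,0],[0,-0.15,-0.15],0.02],[[0,0,0],[0,-0.2,-0.15],0.02],[[0,0,0],[0,-0.25,-0.15],0.02],[[0,0,0],[0,-0.25,-0.15],0.02],[[0,0,0],[0,-0.25,-0.15],0.02],[[0,0,0],[0,-0.25,-0.15],0.02]]}}

```text
time_s: 28.92
position: [365.6, -19.5, 196.6]
ee_rot: [0.0, 0.736, 0.677, 0.0]
ft_force: [0.3, 0.7, 0.2]
grip_width: 0.51
gripper_force: 0.0
```

Run:
```python
from h import *
I={n:cams.camera(n) for n in("top","scene")}
B=dict(green=(619,22.5),blue=(613.3,-40.6),red=(607.6,-102.6),yellow=(602.5,-164))
for c,p in B.items():
    a,b=[np.round(proj(n,[[*p,88]])[0]).astype(int) for n in("top","scene")]
    print(c,[np.round(proj(n,[[*p,85]])[0],1) for n in I])
i=I["scene"][100:300,200:465];t=I["top"][120:260,220:430]
cv2.imwrite("pics/f.png",np.vstack([cv2.resize(i,(464,350)),cv2.resize(t,(464,250))])[:,:,::-1])
```

```text
green [array([314.9, 148.5]), array([299.3, 224.4])]
blue [array([340.8, 151. ]), array([280.8, 205.2])]
red [array([366.2, 153.5]), array([264. , 187.5])]
yellow [array([391.3, 155.7]), array([248.1, 171.3])]
```

View pics/f.png

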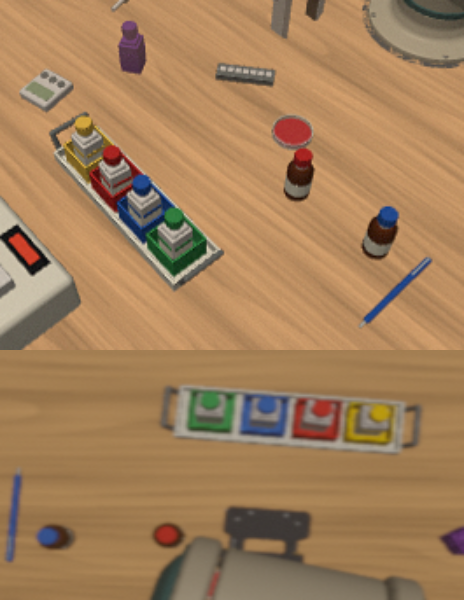

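All four bottles stand upright in their matching liners, with the caps within about 2 px of the predicted pixels. Both ambers are unmoved and the arm is clear, so I'm handing in.

```bash
python3 -c "
from bench import r
print(r.job_done())"
```

```text
the job is handed in; nothing more can be done
None
```

I handed the job in with all four square bottles standing upright in their matching liners and both amber bottles standing where they started, as the final pictures show; the hand-in returned no verdict.

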